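Click the craft box lid shut all the way round

ROBOT

A 7-joint arm with a two-finger parallel gripper is mounted at the origin on the work surface. World frame = base frame: x ahead of the robot, y to its left, z up, the work surface at z = 0. Lengths are in m, angles in rad, forces in N, time in s.
With the tool pointing down it reaches from about 0.4 to 0.85 m from the base axis. Payload 4.5 kg.
Tool frame: the origin (TCP) lies at the very end of the fingers, on their centre line; the grasp point (between the pads) lies 19 mm behind it (r.grip_point_offset is the distance from the TCP to the grasp point, in m); z points along the fingers, y is the line along which they close (so a half turn about z gives the same grasp; the last joint's range is limited). The gripper opens to 88 mm and grips with 3 to 60 N. Pads are 18 mm wide; open, the fingers measure 123 mm over their backs; the gripper's body (75 mm by 187 mm) begins 45 mm behind the grasp point.
Start: joints at [-1.269, 0.689, -0.195, 1.565, 0.157, 0.902, -0.215], TCP at [0.165, 0.603, 0.239] pointing down, gripper open.
Joint ranges: [-3.01, 3.01], [-0.46, 2.08], [-1.47, 1.51], [0.13, 2.56], [-1, 4.14], [0.04, 2.09], [-2.66, 2.66]. Speed limits (rad/s): [2.57, 2.57, 3.14, 3.14, 3.14, 3.14, 3.14].

INTERFACE

Orientations are given as a unit quaternion [w, x, y, z].
In Python, from cell import r gives the robot as it stands.
- The arm moves only by the tool send_rows, never from a script. Its argument "steps" is a list of rows, each a list of 7 numbers: the shift along the tool's x, y, z each as a share of 250 mm, from -1 to 1, then the turn, a rotation vector about the tool's x, y, z each as a share of 360 degrees, from -1 to 1, then the opening, from 0 (shut) to 1 (fully open). A call has 1 to 12 rows; each row is the pose to reach, as a shift and turn from the pose commanded when the call began, along the tool's axes at that moment, turning the shorter way round; what a row does not reach only later rows make up. A row lasts 1/12 s, in which the tool goes at most 41.7 mm and 7.16 degrees, less where a joint would pass 70% of its speed; a pose out of reach is approached as far as the arm can. A call with a number of a shift or a turn outside -1 to 1 is refused whole. A call with a gripper value outside its range is refused whole. The fingers move at their own pace and stop on an object; "grip_force" is the grip in N (left out, the last holds). Time passes only in rows, so rows that repeat a pose let the fingers close. It gives the time, the measured TCP pose, the force, the opening and the grip force at its end, in the units of the state.
- r.read_state(): the state, without advancing time (a new reading comes with each control period).
- r.snapshot(name): name is "scene" or "top" or "wrist"; returns (picture, depth): 384x512x3 uint8, red, green, blue; 384x512 float32, m along the optical axis (not along the pixel's ray), 0 where there is no reading.
- r.camera_params(name): a dict with "fx", "fy", "cx", "cy" (pixels), "dist" ([k1, k2, p1, p2, k3] as OpenCV has them; the pictures are not rectified), "camera_from_world" (4x4, takes a point from world to camera coordinates); the wrist camera has in their place "hand_eye" (4x4, takes a point from camera to tool coordinates, whose origin is the TCP and whose axes are the flange's). Camera axes: x right, y down, z forward; pixel columns grow to the right and rows downward; lengths in m; the calibration is good to about 2 mm. A picture is of the moment at which its call begins: read the wrist's pose just before it. camera_params takes no time and is no camera call.
- r.hand_in(): hands the job in; it is judged then, once.
Trained networks look in the newest picture that a camera, given by its name, has taken for a name from the list of things; names that differ only in an ending like _2 or _b are one class to them, and where a whole thing is asked for, a point or a joint stands for the part that bears it (a point fixed in the world has none). Each returns a list of dicts, best first, with "conf" (0 to 1); they miss things now and then, are a little off and sometimes report something else, mostly with a low value. They report only what shows in the picture. A call takes as long as a camera call.
- r.spot_in(camera, query): "rect" ([centre column, centre row, width, height] in pixels, round what is visible of it).
- r.mark_of(camera, query): "at" ([column, row] in pixels: a listed point, or the origin of a listed thing).
The state is a dict: "t": time; "joint_pos": joint angles; "joint_velocities": joint speeds; "joint_efforts": joint torques, N m; "tcp_pos": TCP position; "eef_rot": TCP orientation; "force": force on the tool from outside, world axes, zero at the start; "moment": the same for the moment, N m; "gripper_width": finger opening in m; "finger_force": force on a finger pad.
Only numpy, scipy, OpenCV 4.12 (cv2) and the standard library are available. Lean on these libraries where they do the work, as an engineer would, in place of code of your own. Each camera call takes 0.05 s, during which the arm holds its last target. There are 200 camera calls.

TASK

The black craft box has its lid on, but the four mint-green sections of the lid's rim are still popped up. Press down each section with the fingertips until all four have clicked shut, flush with the white lid, then draw the hand clear. Only press: leave the box standing where it is, do not lift it, do not take its yellow handle, and leave the tape dispenser, stapler and pen cup undisturbed.

Things in the scene. Friction and masses are not known exactly. Their poses are not given: they have to be found in the camera images.
- box: loose black box 150 (x) x 200 (y) x 86 mm high, 0.6 to 1.3 kg; its lid is 156 x 206 mm over all, the top of the white middle panel and white corners 96 mm above the table. The lid's rim: four mint-green bars, one a side. Origin: centre of the underside, z up, y along the long side
- handle: yellow bow handle fixed in the middle of the lid, 70 mm long along box y, 10 mm thick, standing 21 mm above the white panel; origin at its centre on the lid's top (box x 0, y 0, z 96 mm). Not to be used.
- near (a joint): rim bar on the box's -x long side, 24 mm wide, 6 mm thick, moves straight down only: 0 raised (top 104 mm above the table), 0.008 m shut (flush, 96 mm). Over-centre snap, all four alike: about 8 N at first, less as it goes; past 0.004 m it snaps shut by itself and stays; pushed less, it springs back up
- far (a joint): rim bar on the box's +x long side, same width, thickness, behaviour and values as near
- left (a joint): rim bar on the box's +y short side, same width, thickness, behaviour and values as near
- right (a joint): rim bar on the box's -y short side, same width, thickness, behaviour and values as near
- near_top (a point): centre of the top face of the near bar (154 mm long along box y); box x -66, y 0 mm; moves down with it
- far_top (a point): centre of the top face of the far bar (154 mm long along box y); box x +66, y 0 mm; moves down with it
- left_top (a point): centre of the top face of the left bar (104 mm long along box x); box x 0, y +91 mm; moves down with it
- right_top (a point): centre of the top face of the right bar (104 mm long along box x); box x 0, y -91 mm; moves down with it
- tape: bystander: loose red desktop tape dispenser 130 x 50 x 78 mm high beside the box, origin at the centre of its underside
- stapler: bystander: loose blue and black stapler 135 x 34 x 57 mm high beside the box, origin at the centre of its underside
- pencup: bystander: loose lilac pen cup, 72 mm across, 122 mm high with its pens, beside the box, origin at the centre of its underside

How it is judged:
At the end, for the whole second after the job is handed in: All four rim bars are shut (pressed more than 6.5 of 8 mm), the box stands flat, at rest and within 40 mm of where it was, and the tape dispenser, stapler and pen cup are each within 30 mm of where they were (value of joint each of near, far, left, right above 0.0065 m and distance of box from where it was at the start of the episode below 0.04 m and height (world z) of box below 0.008 m and angle between box's own z axis and vertical below 0.05 rad and linear speed of box below 0.02 m/s and distance of each of tape, stapler, pencup from where it was at the start of the episode below 0.03 m); the robot touches nothing.
It fails at once if the box is lifted more than 12 mm (height (world z) of box above 0.012 m).
It fails at once if the box is tipped by more than 0.15 rad (angle between box's own z axis and vertical above 0.15 rad).
It fails at once if the box is pushed more than 40 mm away (distance of box from where it was at the start of the episode above 0.04 m).
It fails at once if the fingers take or push the yellow handle (over 3 N) (contact force between the fingers and handle above 3 N).
It fails at once if the tape dispenser, stapler or pen cup is moved over 30 mm or tipped over 0.3 rad (distance of any of tape, stapler, pencup from where it was at the start of the episode above 0.03 m or angle between any of tape, stapler, pencup's own z axis and vertical above 0.3 rad).
It also fails if it takes over 43 s, if anything falls off the work surface, if the arm or the gripper's body presses on something with over 40 N, if the wrist force passes 120 N, or if a joint passes its speed limit or range.

## Working session

There is one attempt and no reset: what is moved stays moved. The work goes in short steps, Python scripts to look and compute and a tool call to move; the robot and the scene stay as the last step left them, time stands still between calls to the robot, and variables do not carry over. Pictures are saved under pics/ and viewed, at most 10 in all, crops included, and the job is handed in when it is done.

Besides the shell and the picture viewer there is one more tool, called as a command line: name --pt "numbers of a row" for each row, then --argument value for the rest. send_rows: Moves the arm, as the interface text tells. Shift numbers are shares of 250 mm and turn numbers shares of 360 degrees, none past 1 either way. Its arguments: {"type":"object","properties":{"steps":{"type":"array"},"grip_force":{"type":"number"}},"required":["steps"]}

```bash
mkdir -p pics
cat > h.py <<'E'
import numpy as np, cv2
from cell import r
from scipy.spatial.transform import Rotation as R
def rot(q): return R.from_quat([q[1],q[2],q[3],q[0]]).as_matrix()
def cam(name):
    p=r.camera_params(name); K=np.array([[p['fx'],0,p['cx']],[0,p['fy'],p['cy']],[0,0,1]]); d=np.array(p['dist'])
    if 'camera_from_world' in p: T=np.linalg.inv(np.array(p['camera_from_world']))
    else:
        s=r.read_state(); W=np.eye(4); W[:3,:3]=rot(s['eef_rot']); W[:3,3]=s['tcp_pos']; T=W@np.array(p['hand_eye'])
    return K,d,T
def on_plane(c,uv,z):
    K,d,T=c; n=cv2.undistortPoints(np.array(uv,float).reshape(-1,1,2),K,d).reshape(-1,2)
    v=np.c_[n,np.ones(len(n))]@T[:3,:3].T; o=T[:3,3]
    return o+v*((z-o[2])/v[:,2])[:,None]
def cloud(c,depth):
    h,w=depth.shape; u,v=np.meshgrid(np.arange(w),np.arange(h)); K,d,T=c
    n=cv2.undistortPoints(np.stack([u,v],-1).reshape(-1,1,2).astype(float),K,d).reshape(-1,2)
    P=np.c_[n,np.ones(len(n))]*depth.reshape(-1,1)
    return (P@T[:3,:3].T+T[:3,3]).reshape(h,w,3)
E
python3 - <<'E'
from h import *
s=r.read_state(); print({k:np.round(v,3) for k,v in s.items()}); print(rot(s['eef_rot']).round(3))
ims=[]
for n in('top','scene'):
    im,dp=r.snapshot(n); c=cam(n); np.save(n+'.npy',dp); cv2.imwrite(n+'.png',im[...,::-1]); ims.append(im[...,::-1])
    for q,z in(('near_top',.104),('far_top',.104),('left_top',.104),('right_top',.104),('box',0),('handle',.096),('tape',0),('stapler',0),('pencup',0)):
        for m in r.mark_of(n,q)[:2]: print(n,q,round(m['conf'],2),np.round(m['at']),on_plane(c,[m['at']],z)[0].round(3))
for n,i in zip(('top','scene'),ims): cv2.imwrite(f'pics/{n}0.png',i)
E
```

```text
{'t': np.float64(0.0), 'joint_pos': array([-1.269,  0.69 , -0.195,  1.566,  0.157,  0.903, -0.215]), 'joint_velocities': array([ 0.002,  0.   ,  0.001, -0.001, -0.001,  0.001,  0.   ]), 'joint_efforts': array([-1.0000e-03, -5.2755e+01, -1.2670e+00, -1.5343e+01, -5.3000e-02,
        6.0000e-03,  0.0000e+00]), 'tcp_pos': array([0.165, 0.602, 0.238]), 'eef_rot': array([-0.   ,  0.133,  0.991, -0.001]), 'force': array([0.141, 0.742, 0.52 ]), 'moment': array([ 0.061, -0.007,  0.038]), 'finger_force': np.float64(0.0), 'gripper_width': np.float64(0.088)}
[[-0.964  0.264 -0.   ]
 [ 0.264  0.964 -0.002]
 [-0.    -0.002 -1.   ]]
top near_top 0.61 [288. 217.] [ 0.514 -0.009  0.104]
top far_top 0.81 [275. 165.] [0.641 0.023 0.104]
top left_top 0.75 [246. 202.] [0.551 0.095 0.104]
top right_top 0.77 [318. 182.] [ 0.599 -0.083  0.104]
top box 0.64 [282. 191.] [ 0.583 -0.     0.   ]
top tape 0.74 [284. 190.] [ 0.587 -0.007  0.   ]
top tape 0.66 [263. 124.] [0.766 0.049 0.   ]
top stapler 0.57 [363. 171.] [ 0.637 -0.223  0.   ]
top pencup 0.58 [246. 201.] [0.557 0.097 0.   ]
top pencup 0.56 [194. 219.] [0.511 0.236 0.   ]
scene far_top 0.59 [277. 217.] [0.647 0.031 0.104]
scene far_top 0.45 [324. 267.] [ 0.8   -0.029  0.104]
scene left_top 0.86 [262. 189.] [0.561 0.091 0.104]
scene left_top 0.27 [322. 268.] [ 0.797 -0.032  0.104]
scene right_top 0.74 [227. 238.] [ 0.599 -0.081  0.104]
scene box 0.91 [244. 244.] [ 0.576 -0.     0.   ]
scene handle 0.67 [245. 213.] [0.577 0.007 0.096]
scene tape 0.76 [328. 269.] [0.775 0.053 0.   ]
scene stapler 0.79 [200. 326.] [ 0.644 -0.226  0.   ]
scene stapler 0.69 [277. 184.] [0.503 0.236 0.   ]
scene pencup 0.89 [275. 188.] [0.509 0.22  0.   ]
```

View pics/top0.png

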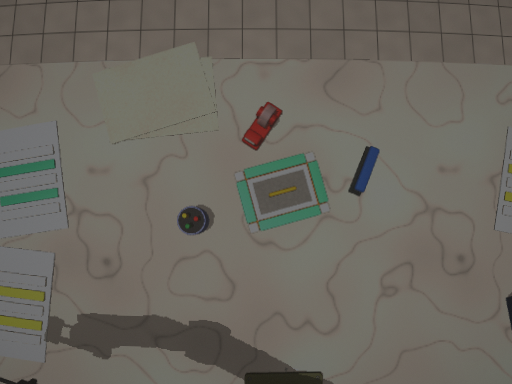

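View pics/scene0.png

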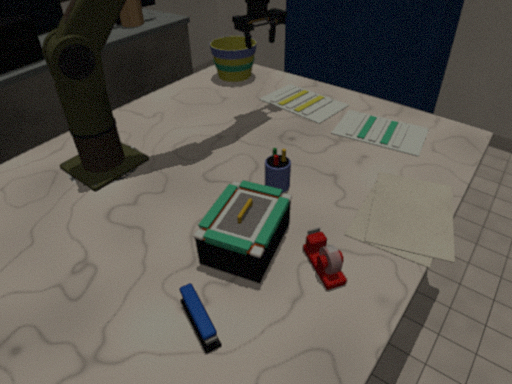

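The top view shows the box at about (283,191), stapler right at (363,171), tape above at (263,125) and pen cup left at (192,220). The scene view agrees. I put the box centre near (0.577, 0.007) with a yaw of about 15°. I'll move above it with the fingers closed.

send_rows --pt "-0.74 -0.62 -0.1 0 0 0 0" --pt "-0.74 -0.62 -0.1 0 0 0 0" --pt "-0.74 -0.62 -0.1 0 0 0 0" --pt "-0.74 -0.62 -0.1 0 0 0 0" --pt "-0.74 -0.62 -0.1 0 0 0 0" --pt "-0.74 -0.62 -0.1 0 0 0 0" --pt "-0.74 -0.62 -0.1 0 0 0 0"

```text
t: 1.58
tcp_pos: [0.3084, 0.397, 0.2642]
eef_rot: [0.002, 0.139, 0.99, -0.002]
force: [-0.5, -0.2, -0.4]
gripper_width: 0.0436
finger_force: 0.0
```

send_rows --pt "-0.74 -0.62 -0.1 0 0 0 0" --pt "-0.74 -0.62 -0.1 0 0 0 0" --pt "-0.74 -0.62 -0.1 0 0 0 0" --pt "-0.74 -0.62 -0.1 0 0 0 0" --pt "-0.74 -0.62 -0.1 0 0 0 0" --pt "-0.74 -0.62 -0.1 0 0 0 0" --pt "-0.74 -0.62 -0.1 0 0 0 0"

```text
t: 2.17
tcp_pos: [0.4449, 0.1985, 0.2892]
eef_rot: [0.002, 0.14, 0.99, -0.002]
force: [-0.2, 0.2, -0.5]
gripper_width: 0.0008
finger_force: 0.0
```

send_rows --pt "-0.74 -0.62 -0.1 0 0 -0.083 0" --pt "-0.74 -0.62 -0.1 0 0 -0.083 0" --pt "-0.74 -0.62 -0.1 0 0 -0.083 0" --pt "-0.74 -0.62 -0.1 0 0 -0.083 0" --pt "-0.74 -0.62 -0.1 0 0 -0.083 0" --pt "-0.74 -0.62 -0.1 0 0 -0.083 0" --pt "-0.74 -0.62 -0.1 0 0 -0.083 0" --pt "-0.74 -0.62 -0.1 0 0 -0.083 0" --pt "-0.74 -0.62 -0.1 0 0 -0.083 0" --pt "-0.74 -0.62 -0.1 0 0 -0.083 0"

```text
t: 3.0
tcp_pos: [0.5767, 0.0098, 0.3137]
eef_rot: [-0.0, -0.128, 0.992, 0.001]
force: [0.6, 0.6, -0.8]
gripper_width: 0.0004
finger_force: 0.0
```

```bash
cat > look.py <<'E'
from h import *
import sys
s=r.read_state(); print(s['t'],s['tcp_pos'].__repr__(),s['force'],s['gripper_width']); print(rot(s['eef_rot']).round(3))
c=cam('wrist'); im,dp=r.snapshot('wrist'); cv2.imwrite(sys.argv[1],im[...,::-1]); np.save('w.npy',dp)
P=cloud(c,dp)
for q in('near_top','far_top','left_top','right_top','handle'):
    for m in r.mark_of('wrist',q)[:1]:
        u,v=np.round(m['at']).astype(int); print(q,round(m['conf'],2),u,v,on_plane(c,[m['at']],.096 if q=='handle' else .104)[0].round(4),P[min(max(v,0),383),min(max(u,0),511)].round(4))
hsv=cv2.cvtColor(im,cv2.COLOR_RGB2HSV); g=cv2.inRange(hsv,(65,70,40),(95,255,255))>0
g&=(P[...,2]>.085)&(P[...,2]<.115); pts=P[g][:,:2].astype(np.float32); print('mint',len(pts),'z',np.percentile(P[g][:,2],[5,50,95]).round(4)); print(cv2.minAreaRect(pts*1000))
E
python3 look.py pics/w1.png
```

```text
3.0 array([0.57673269, 0.0097872 , 0.31367941]) [ 0.55516601  0.63372251 -0.75616827] 0.00035672395866306726
[[-0.967 -0.254 -0.001]
 [-0.254  0.967  0.001]
 [ 0.     0.001 -1.   ]]
near_top 0.66 253 106 [ 0.5093 -0.0106  0.104 ] [ 0.5091 -0.0107  0.1045]
far_top 0.84 251 230 [0.6448 0.0226 0.104 ] [0.6442 0.0224 0.1041]
left_top 0.62 332 167 [0.5498 0.0909 0.104 ] [0.5497 0.0903 0.1041]
right_top 0.67 167 170 [ 0.5994 -0.0852  0.104 ] [ 0.5992 -0.0853  0.1056]
handle 0.92 251 168 [0.575  0.0042 0.096 ] [0.5719 0.0036 0.1147]
mint 9577 z [0.1026 0.104  0.1053]
((554.1551513671875, 83.75479125976562), (156.12110900878906, 367.38470458984375), 14.721721649169922)
```

View pics/w1.png

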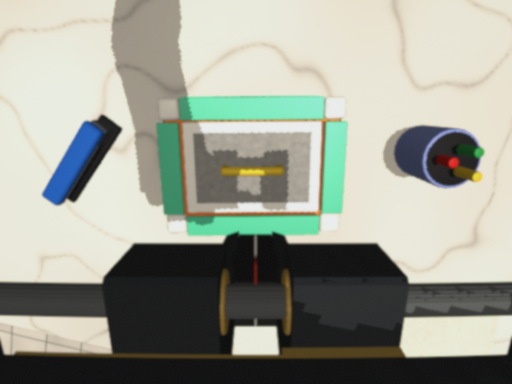

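The wrist view shows the lid square to the picture: near bar (251,107), far (253,226), left (333,167), right (172,168), handle (252,170). The marks agree with this. I'll press the near bar first.

send_rows --pt "0.272 -0.02 0.72 0 0 0 0" --pt "0.272 -0.02 0.72 0 0 0 0" --pt "0.272 -0.02 0.72 0 0 0 0" --pt "0.272 -0.02 0.72 0 0 0 0" --pt "0.272 -0.02 0.72 0 0 0 0" --pt "0.272 -0.02 0.72 0 0 0 0" --pt "0.272 -0.02 0.8 0 0 0 0" --pt "0.272 -0.02 0.83 0 0 0 0" --pt "0.272 -0.02 0.85 0 0 0 0" --pt "0.272 -0.02 0.86 0 0 0 0" --pt "0.272 -0.02 0.87 0 0 0 0" --pt "0.272 -0.02 0.87 0 0 0 0"

```text
t: 4.3
tcp_pos: [0.5137, -0.0143, 0.0966]
eef_rot: [0.001, -0.127, 0.992, 0.0]
force: [0.3, 0.1, 0.9]
gripper_width: 0.0002
finger_force: 0.0
```

send_rows --pt "0 0 -0.12 0 0 0 0" --pt "-0.264 0.364 -0.12 0 0 0 0" --pt "-0.264 0.364 -0.12 0 0 0 0" --pt "-0.264 0.364 -0.12 0 0 0 0" --pt "-0.264 0.364 -0.12 0 0 0 0" --pt "-0.264 0.364 -0.12 0 0 0 0" --pt "-0.264 0.364 -0.07 0 0 0 0" --pt "-0.264 0.364 -0.03 0 0 0 0" --pt "-0.264 0.364 -0.02 0 0 0 0" --pt "-0.264 0.364 -0.01 0 0 0 0" --pt "-0.264 0.364 0 0 0 0 0" --pt "-0.264 0.364 0 0 0 0 0"

```text
t: 5.3
tcp_pos: [0.5536, 0.0893, 0.0965]
eef_rot: [-0.0, -0.126, 0.992, -0.0]
force: [-0.9, -0.3, 1.7]
gripper_width: 0.0005
finger_force: 0.4
```

send_rows --pt "0 0 -0.12 0 0 0 0" --pt "-0.264 -0.364 -0.12 0 0 0 0" --pt "-0.264 -0.364 -0.12 0 0 0 0" --pt "-0.264 -0.364 -0.12 0 0 0 0" --pt "-0.264 -0.364 -0.12 0 0 0 0" --pt "-0.264 -0.364 -0.12 0 0 0 0" --pt "-0.264 -0.364 -0.07 0 0 0 0" --pt "-0.264 -0.364 -0.03 0 0 0 0" --pt "-0.264 -0.364 -0.02 0 0 0 0" --pt "-0.264 -0.364 -0.01 0 0 0 0" --pt "-0.264 -0.364 0 0 0 0 0" --pt "-0.264 -0.364 0 0 0 0 0"

```text
t: 6.3
tcp_pos: [0.6397, 0.0197, 0.0965]
eef_rot: [-0.001, -0.127, 0.992, 0.0]
force: [-2.8, 1.2, 3.2]
gripper_width: 0.0007
finger_force: 1.8
```

send_rows --pt "0 0 -0.12 0 0 0 0" --pt "0.264 -0.364 -0.12 0 0 0 0" --pt "0.264 -0.364 -0.12 0 0 0 0" --pt "0.264 -0.364 -0.12 0 0 0 0" --pt "0.264 -0.364 -0.12 0 0 0 0" --pt "0.264 -0.364 -0.12 0 0 0 0" --pt "0.264 -0.364 -0.07 0 0 0 0" --pt "0.264 -0.364 -0.03 0 0 0 0" --pt "0.264 -0.364 -0.02 0 0 0 0" --pt "0.264 -0.364 -0.01 0 0 0 0" --pt "0.264 -0.364 0 0 0 0 0" --pt "0.264 -0.364 0 0 0 0 0"

```text
t: 7.3
tcp_pos: [0.5994, -0.0844, 0.0965]
eef_rot: [-0.0, -0.127, 0.992, 0.0]
force: [-2.3, 1.3, 4.9]
gripper_width: 0.0006
finger_force: 2.7
```

send_rows --pt "0 0 -0.12 0 0 0 0" --pt "0 0.364 -0.86 0 0 0 0" --pt "0 0.364 -0.86 0 0 0 0" --pt "0 0.364 -0.86 0 0 0 0" --pt "0 0.364 -0.86 0 0 0 0" --pt "0 0.364 -0.86 0 0 0 0" --pt "0 0.364 -0.86 0 0 0 0" --pt "0 0.364 -0.86 0 0 0 0" --pt "0 0.364 -0.86 0 0 0 0"

```text
t: 8.05
tcp_pos: [0.5764, 0.0018, 0.3105]
eef_rot: [-0.001, -0.127, 0.992, -0.0]
force: [-0.2, -0.5, -0.6]
gripper_width: 0.0002
finger_force: 0.0
```

```bash
cat >> look.py <<'E'
for n,o in dict(near=(.066,0),far=(-.066,0),left=(0,.091),right=(0,-.091)).items():
    M=rot(s['eef_rot'])[:2,:2]; b=np.array([.576,.0035])+M@o
    k=g&(np.linalg.norm(P[...,:2]-b,axis=-1)<.03); print(n,k.sum(),np.median(P[k][:,2]).round(4))
E
python3 look.py pics/w2.png
```

```text
8.05 array([0.57636524, 0.00184076, 0.3105261 ]) [-0.24787798 -0.50043562 -0.62480189] 0.00023765426664197918
[[-0.968 -0.251 -0.001]
 [-0.251  0.968 -0.001]
 [ 0.001 -0.001 -1.   ]]
near_top 0.77 256 108 [ 0.5093 -0.0151  0.104 ] [ 0.5097 -0.0153  0.0947]
far_top 0.87 256 228 [0.6384 0.0189 0.104 ] [0.6415 0.0192 0.0967]
left_top 0.7 340 168 [0.5482 0.0899 0.104 ] [0.5488 0.0927 0.0951]
right_top 0.59 175 168 [ 0.594  -0.0848  0.104 ] [ 0.5956 -0.0869  0.0955]
handle 0.82 259 168 [0.5719 0.0047 0.096 ] [0.5717 0.0044 0.0968]
mint 9246 z [0.0946 0.0959 0.0972]
((553.3296508789062, 83.12166595458984), (155.50787353515625, 366.4042053222656), 15.133949279785156)
near 1218 0.0959
far 831 0.0959
left 1052 0.096
right 1030 0.096
```

View pics/w2.png

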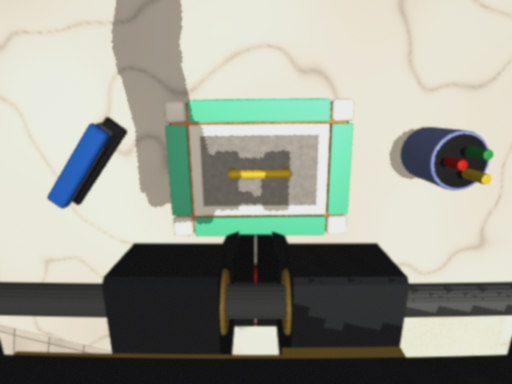

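In the second wrist view all four bars read 96 mm high, flush with the lid. The box, stapler and pen cup have not moved and the hand is clear.

```bash
python3 -c "
from cell import r
print(r.hand_in())"
```

```text
the job is handed in; nothing more can be done
None
```

All four rim bars are pressed shut: each measured 96 mm above the table, flush with the lid, in the last wrist picture. The hand is clear, the box, stapler and pen cup looked unmoved (the tape dispenser was out of that view), and the job is handed in; it returned no verdict.

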